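# Stand up the jogging block and knock up two packs of cards

### The job

Two banded packs of cards lie ragged in front of the silver side guide, and the wooden jogging block has fallen on its face beside them. Push the block over so that it stands on its base again; then, pushing only on the block, drive both packs up square and tight against the guide with its striking face and leave the block standing. Only push: pick nothing up, keep the hand off the cards, and leave the other things where they are.

Things in the scene. Friction and masses are not known exactly. Their poses are not given: they have to be found in the camera images.
- guide: Silver aluminium side guide with two red-knobbed magnets, fixed: an angle bar 280 mm long (y axis), wall 8 mm thick and 50 mm high, foot 60 mm deep. Origin: centre of its underside, on the table. +x points to the robot's left within 15 degrees; the knobs are on the +x side, the cards and the jogging block on the -x side.
- guide_face (a point): Middle of the guide's flat working face (plane x = -30 mm of the guide), which looks along the guide's -x at the cards; 25 mm above the table. Axes as the guide's.
- jog_l: Beech jogging block, 0.62 kg, an L of two boards 200 mm long (y). Standing: base x -33..33, z 0..14 mm; upright board x 20..33, up to z = 90 mm; flat striking face x = 33. Origin: centre of the base's underside. At the start it lies on the striking face: z level, pointing to the cards (within 8 degrees of the guide's +x), the base on edge like a wall 66 mm high, 14 mm thick, origin 33 mm up.
- heel (a point): Middle of the block's heel edge (block x = 33, z = 0), where base and striking face meet. It stays on the table; the lying block turns back onto its base over it. Balance is passed after about 58 degrees, then it falls onto its base by itself. The lying upright board reaches 90 mm from here towards the cards, 13 mm thick.
- base_edge (a point): Middle of the base's front edge (block x = -33, z = 7 mm), 66 mm from the heel; top of the raised base while the block lies. Friction on the table is about 0.6: pushed low, the lying block only slides; pushed away from the cards close under this edge, and followed round and down, it turns. Standing, push it here, below 15 mm: pushed higher than about 20 mm it tips forward.
- thick_pack: Banded pack of white cards, brown band, 55 (x) by 85 (y) by 32 mm high, 0.1 kg, lying flat. Origin: centre of its underside. Its long side lies along the guide, up to 9 degrees askew, its nearest corner 18 to 45 mm short of the guide's face. Square and tight, its x axis is parallel to the guide's and its origin at x = -57.5 mm of the guide.
- thin_pack: The other banded pack of cards, 55 (x) by 84 (y) by 22 mm high, otherwise the same. The two lie side by side before the guide, in either order, within 105 mm of its middle.
- glue: Bystander: glue stick standing upright behind the guide, 24 mm across, 86 mm high; origin under its centre.
- red_marker: Bystander: felt marker with red cap, 135 mm long, lying behind the guide; origin under its middle.
- done_pack0: Bystander: finished thick pack of cards, set aside at the right, 56 x 86 x 33 mm; not one of the two to be squared.
- done_pack1: Bystander: finished thin pack of cards, set aside at the right near the robot, 56 x 86 x 23 mm; not one of the two to be squared.
Mind the look-alikes: they are no part of the job. What is shaped like the jog_l but purple or turquoise is not meant.

How it is judged:
By the outcome, as a careful person would: the job done as asked, in the order asked, and still so for the second after the job is handed in, with the robot touching nothing.
It also fails if it takes over 64 s, if anything falls off the work surface, if the arm or the gripper's body presses on something with over 40 N, if the wrist force passes 120 N, or if a joint passes its speed limit or range.

### The arm

A 7-joint arm with a two-finger parallel gripper is mounted at the origin on a cart in front of the work surface, level with it; the furniture and walls round the work are solid. World frame = base frame: x ahead of the robot, y to its left, z up, the work surface at z = 0. Lengths are in m, angles in rad, forces in N, time in s.
With the tool pointing down it reaches from about 0.4 to 0.85 m from the base axis. Payload 10.4 kg.
Tool frame: the origin (TCP) lies on the centre line of the jaws, within the pads' length; the fingertips stand 17 mm ahead of it and the grasp point (between the pads) lies 2 mm behind it; z points along the fingers, y is the line along which they close (so a half turn about z gives the same grasp; the last joint's range is limited). The gripper opens to 85 mm and grips with 20 to 120 N. Pads are 22 mm wide; open, the fingers measure 114 mm over their backs; the gripper's body (76 mm by 85 mm) begins 54 mm behind the grasp point. The pads swing forward as they close: fully open they stand 13 mm farther back than shut.
Start: joints at [-0.023, 0.332, -0.065, 1.46, 0.022, 1.35, -0.088], TCP at [0.625, 0, 0.248] pointing down, gripper open.
Joint ranges: [-2.6, 2.6], [-0.5, 2.12], [-1.47, 1.34], [0.16, 2.42], [-1.27, 4.41], [0.06, 2.06], [-2.6, 2.6]. Speed limits (rad/s): [2.22, 2.22, 2.79, 2.79, 3.14, 3.14, 3.14].

### API

Orientations are given as a 3x3 rotation matrix whose columns are the frame's x, y, z axes.
In Python, from cell import * gives the robot as it stands. The module is installed in compiled form; this text tells all that it offers.
- The arm moves only by the tool carry_out, never from a script. Its argument "steps" is a list of rows, each a list of 4 numbers: the shift along the tool's x, y, z normalised to -1 to 1, where 1 is 0.75 m, then the turn about the tool's z normalised to -1 to 1, where 1 is 45 degrees. A call has exactly 8 rows; each row shifts and turns the commanded pose from where the row before left it, along the tool's axes as they then stand; what a row does not reach is not made up. A row lasts 1/8 s, in which the tool goes at most 62.5 mm and 10.7 degrees, less where a joint would pass 70% of its speed; a pose out of reach is approached as far as the arm can. A call with a number of a shift or a turn outside -1 to 1 is refused whole. A call with a gripper value outside its range is refused whole. "fingers" is the opening, from -1 (shut) to 1 (fully open), set as the call begins (left out, the last holds). The fingers move at their own pace and stop on an object; "force" is the grip in N (left out, the last holds). Time passes only in rows, so rows that do not move let the fingers close, or fill a call up. It gives the time, the measured TCP pose, the force, the opening and the grip force at its end, in the units of the state.
- get_state(): the state, without advancing time (a new reading comes with each control period).
- camera(name): name is "scene" or "side" or "wrist"; returns (picture, depth): 420x560x3 uint8, blue, green, red; 420x560 float32, m along the optical axis (not along the pixel's ray), 0 where there is no reading.
- calibration(name): a dict with "fx", "fy", "cx", "cy" (pixels), "camera_from_world" (4x4, takes a point from world to camera coordinates). Camera axes: x right, y up, looking along -z (the intrinsics and any distortion apply to the point x, -y, -z); pixel columns grow to the right and rows downward; lengths in m; the calibration is good to about 2 mm. The wrist camera is an equidistant fisheye: a pixel r from the principal point sees the ray r / f radians off the axis. A picture is of the moment at which its call begins: read the wrist's pose just before it. calibration takes no time and is no camera call; for the wrist camera it gives the pose at the moment of the call.
- sign_off(): hands the job in; it is judged then, once.
The state is a dict: "time_s": time; "q": joint angles; "joint_velocities": joint speeds; "joint_torque": joint torques, N m; "tool_pos": TCP position; "tcp_rot": TCP orientation; "contact_force": force on the tool from outside, world axes, zero at the start; "torque": the same for the moment, N m; "opening": opening from 0.0 (shut) to 1.0 (fully open); "grasp_force": force on a finger pad.
Only numpy, scipy, OpenCV 4.12 (cv2) and the standard library are available. Lean on these libraries where they do the work, as an engineer would, in place of code of your own. Each camera call takes 0.05 s, during which the arm holds its last target. There are 200 camera calls.

## Working session

There is one attempt and no reset: what is moved stays moved. The work goes in short steps, Python scripts to look and compute and a tool call to move; the robot and the scene stay as the last step left them, time stands still between calls to the robot, and variables do not carry over. Pictures are saved under pics/ and viewed, at most 10 in all, crops included, and the job is handed in when it is done.

Besides the shell and the picture viewer there is one more tool, called after "Request:" as name(argument=value, ...) on one line, values as JSON. carry_out: Moves the arm, as the interface text tells. Scaled input: -1 to 1 covers 0.75 m each way for a shift and 45 degrees each way for a turn. Its arguments: {"type":"object","properties":{"steps":{"type":"array","items":{"type":"array","items":{"type":"number"}}},"fingers":{"type":"number"},"force":{"type":"number"}},"required":["steps"]}

```bash
mkdir -p pics; cat > h.py <<'E'
from cell import *
import numpy as np, cv2
def shot(n,tag):
    c=calibration(n); p,d=camera(n); cv2.imwrite(f'pics/{tag}.png',p); np.savez(f'pics/{tag}.npz',p=p,d=d,T=c['camera_from_world'],k=[c['fx'],c['fy'],c['cx'],c['cy']])
    return c,p,d
def load(tag): return np.load(f'pics/{tag}.npz')
def ray(z,u,v):
    fx,fy,cx,cy=z['k']; T=z['T']
    d=np.array([(u-cx)/fx,-(v-cy)/fy,-1.0]); R=T[:3,:3]; o=-R.T@T[:3,3]
    return o,R.T@d
def onplane(z,u,v,h):
    o,d=ray(z,u,v); return o+d*(h-o[2])/d[2]
def pt(z,u,v):
    o,d=ray(z,u,v); return o+d*z['d'][int(v),int(u)]
def cloud(z):
    h,w=z['d'].shape; v,u=np.mgrid[:h,:w]; fx,fy,cx,cy=z['k']
    d=np.stack([(u-cx)/fx,-(v-cy)/fy,-np.ones_like(u,float)],-1)*z['d'][...,None]
    R=z['T'][:3,:3]; return (d-z['T'][:3,3])@R
E
python3 - <<'E'
from h import *
s=get_state(); print(s['time_s'],s['tool_pos'],s['tcp_rot'])
for n in('scene','side'):
    c,p,d=shot(n,n+'0'); print(n,{k:v for k,v in c.items()})
E
```

```text
0.0 [ 6.24639572e-01 -3.59097158e-06  2.47501437e-01] [[-3.78063016e-05  9.99998952e-01 -1.44741947e-03]
 [ 9.99999997e-01  3.77035041e-05 -7.10484137e-05]
 [-7.09937665e-05 -1.44742215e-03 -9.99998950e-01]]
scene {'fx': 475.0240758053492, 'fy': 475.0240758053492, 'cx': 281.3007999512784, 'cy': 201.87816078089577, 'camera_from_world': array([[ 0.87217573, -0.48859704, -0.02413352, -0.43267421],
       [ 0.29724485,  0.49012714,  0.81940276, -0.17175085],
       [-0.38852927, -0.72183676,  0.57270996, -1.624672  ],
       [ 0.        ,  0.        ,  0.        ,  1.        ]])}
side {'fx': 471.58526009290335, 'fy': 471.58526009290335, 'cx': 270.741003723423, 'cy': 203.50848525464832, 'camera_from_world': array([[-0.96239881, -0.27088803, -0.02020426,  0.45907912],
       [ 0.10972307, -0.45570357,  0.88334314, -0.15310415],
       [-0.24849424,  0.84791151,  0.46829124, -1.35115083],
       [ 0.        ,  0.        ,  0.        ,  1.        ]])}
```

View pics/scene0.png

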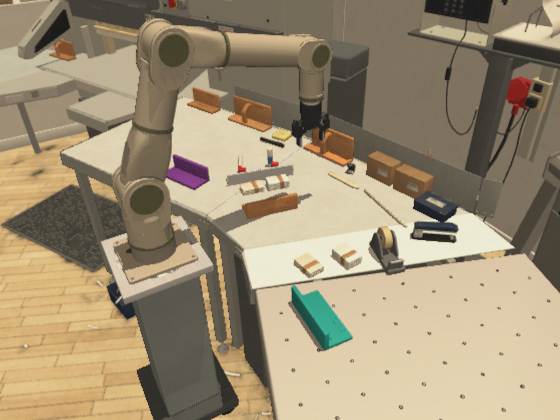

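View pics/side0.png

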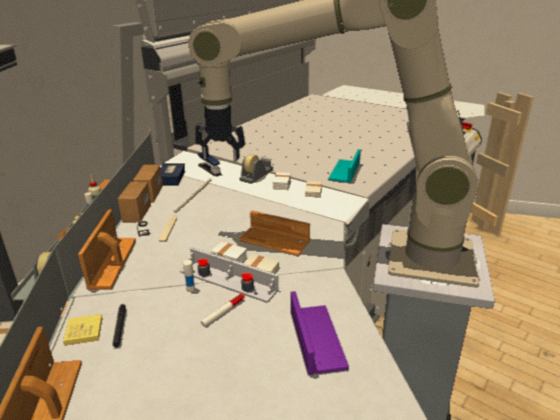

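The scene view shows the guide at about (260,176), two packs at (252,187) and (277,182), and the lying block at (271,206). In the side view the block is at (275,233) and the packs at (230,250) and (262,265). I'll measure from the depth.

```bash
python3 - <<'E'
from h import *
for tag,roi in(('scene0',(215,310,160,222)),('side0',(180,320,205,300))):
    z=load(tag); P=cloud(z); hsv=cv2.cvtColor(z['p'],cv2.COLOR_BGR2HSV)
    m0=np.zeros(hsv.shape[:2],bool); m0[roi[2]:roi[3],roi[0]:roi[1]]=1; m0&=z['d']>0
    H,S,V=[hsv[...,i].astype(int) for i in range(3)]
    org=m0&(H>5)&(H<18)&(S>130)&(V>60)
    n,l,st,_=cv2.connectedComponentsWithStats(org.astype(np.uint8))
    for i in range(1,n):
        if st[i,4]<40: continue
        q=P[l==i]; print(tag,'orange',st[i],'min',np.percentile(q,2,0).round(3),'max',np.percentile(q,98,0).round(3))
        for a,b,nm in((.055,.075,'top'),(.009,.017,'board')):
            t=q[(q[:,2]>a)&(q[:,2]<b)]
            if len(t)>15:
                r=cv2.minAreaRect(t[:,:2].astype(np.float32)*1000); print(nm,len(t),r,cv2.boxPoints(r).round(0).tolist())
    # heights map
    for a,b,nm in((.027,.038,'thick'),(.017,.0265,'thin'),(.042,.056,'wall')):
        t=m0&~org&(P[...,2]>a)&(P[...,2]<b)
        n,l,st,_=cv2.connectedComponentsWithStats(t.astype(np.uint8))
        for i in range(1,n):
            if st[i,4]<60: continue
            q=P[l==i]; r=cv2.minAreaRect(q[:,:2].astype(np.float32)*1000)
            print(tag,nm,st[i],q.mean(0).round(3),[np.round(x,0) for x in r])
E
```

```text
scene0 orange [242 193  56  26 787] min [ 0.356 -0.033  0.005] max [0.542 0.056 0.068]
top 193 ((449.13031005859375, -12.2064208984375), (21.009143829345703, 196.3610076904297), 80.7261962890625) [[351.0, -7.0], [544.0, -38.0], [548.0, -18.0], [354.0, 14.0]]
board 113 ((434.7886962890625, -4.4980926513671875), (82.83786010742188, 207.52793884277344), 54.70502853393555) [[326.0, 22.0], [496.0, -98.0], [543.0, -31.0], [374.0, 89.0]]
scene0 thick [228 167  65  14 150] [0.52  0.222 0.032] [array([523., 221.]), array([ 23., 274.]), np.float64(77.0)]
scene0 thick [266 174  24  12 151] [0.558 0.147 0.033] [array([562., 152.]), array([66., 88.]), np.float64(80.0)]
scene0 thin [237 173  31   8  64] [0.49  0.228 0.022] [array([488., 230.]), array([ 19., 128.]), np.float64(76.0)]
scene0 thin [240 181  15  12  96] [0.437 0.174 0.023] [array([438., 175.]), array([67., 56.]), np.float64(71.0)]
scene0 wall [227 161  66  17 258] [0.521 0.229 0.049] [array([524., 240.]), array([ 61., 277.]), np.float64(78.0)]
side0 orange [ 239  211   71   45 1968] min [ 0.36  -0.019  0.006] max [0.548 0.084 0.067]
t
[... 826 characters left out ...]
 274.]), np.float64(77.0)]
side0 thick [241 279  13   8  62] [0.46  0.284 0.033] [array([462., 281.]), array([32., 23.]), np.float64(10.0)]
side0 thin [243 254  16  13  98] [0.487 0.169 0.022] [array([482., 168.]), array([57., 34.]), np.float64(80.0)]
side0 thin [256 256  23  16 211] [0.437 0.177 0.022] [array([438., 175.]), array([56., 64.]), np.float64(2.0)]
side0 wall [190 247  88  32 394] [0.517 0.227 0.048] [array([522., 224.]), array([ 15., 280.]), np.float64(76.0)]
side0 wall [198 259  10   8  67] [0.598 0.246 0.048] [array([598., 244.]), array([24., 29.]), np.float64(24.0)]
side0 wall [241 273  12   9  79] [0.462 0.278 0.048] [array([463., 276.]), array([26., 30.]), np.float64(32.0)]
```

Request:
carry_out(steps=[[0.035, -0.06, 0, 0], [0.035, -0.06, 0, 0], [0.035, -0.06, 0, 0], [0, 0, 0, 0.11], [0, 0, 0, 0.11], [0, 0, 0, 0], [0, 0, 0, 0], [0, 0, 0, 0]])

```text
time_s: 1.1
tool_pos: [0.49, 0.0787, 0.2482]
tcp_rot: [[0.171, 0.985, -0.0], [0.985, -0.171, -0.0], [-0.0, -0.0, -1.0]]
contact_force: [-0.2, 0.1, -0.1]
opening: 0.998
grasp_force: 0.0
```

```bash
cat >> h.py <<'E'
def fcloud(z):
    h,w=z['d'].shape; v,u=np.mgrid[:h,:w]; f,_,cx,cy=z['k']
    x=u-cx; y=v-cy; r=np.hypot(x,y)+1e-9; th=np.minimum(r/f,1.45); t=np.tan(th)
    d=np.stack([x/r*t,-y/r*t,-np.ones_like(t)],-1)*z['d'][...,None]
    return (d-z['T'][:3,3])@z['T'][:3,:3]
E
python3 - <<'E'
from h import *
s=get_state(); print(s['time_s'],s['tool_pos'],s['tcp_rot'].round(3) if hasattr(s['tcp_rot'],'round') else s['tcp_rot'],s['contact_force'])
c,p,d=shot('wrist','w1'); print(c)
shot('side','side1')
z=load('side0'); P=cloud(z)[100:165,190:250].reshape(-1,3)
q=P[(np.abs(P[:,0]-.625)<.08)&(np.abs(P[:,1])<.04)&(P[:,2]>.1)]
print('tip min z @tcp .2475', np.percentile(q[:,2],[0,1,3,10]), q[q[:,2]<.26].min(0),q[q[:,2]<.26].max(0))
E
```

```text
1.1 [0.49003085 0.07870308 0.24817431] [[ 0.171  0.985 -0.   ]
 [ 0.985 -0.171 -0.   ]
 [-0.    -0.    -1.   ]] [-0.16479843  0.0584521  -0.08713224]
{'fx': 325.19226210127806, 'fy': 325.19226210127806, 'cx': 275.6729808211153, 'cy': 203.8071534941106, 'camera_from_world': array([[ 0.98537036, -0.17042113, -0.00137725, -0.47030276],
       [ 0.16312337,  0.94545366, -0.28197188, -0.11726457],
       [ 0.04935609,  0.27762207,  0.95942168, -0.42532688],
       [ 0.        ,  0.        ,  0.        ,  1.        ]])}
tip min z @tcp .2475 [0.2441298  0.25186654 0.25889719 0.28573038] [ 0.56744692 -0.01131172  0.2441298 ] [0.68162373 0.01668456 0.25962943]
```

View pics/w1.png

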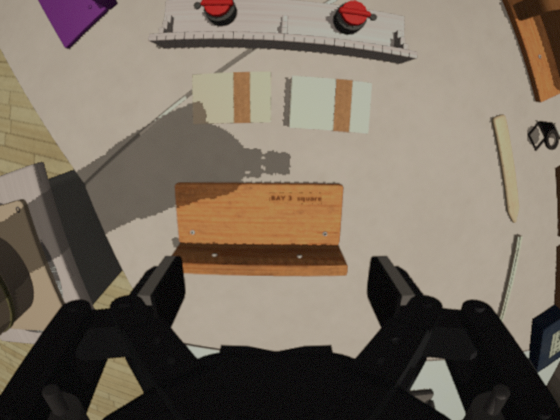

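The wrist view shows the guide face edge from (153,42) to (412,58), the thin pack at (232,97), the thick pack at (330,104), the lying board from (177,184) to (342,245), and the base edge at y≈245–275. With the gripper fully open, the tips are about 4 mm ahead of the TCP.

```bash
cat > m.py <<'E'
from h import *
def measure(tag,roi=None,y0=300):
    z=load(tag); P=fcloud(z); ok=z['d']>0; ok[y0:]=0
    H,S,V=[x.astype(int) for x in cv2.split(cv2.cvtColor(z['p'],cv2.COLOR_BGR2HSV))]
    near=ok&(P[...,0]>.3)&(P[...,0]<.68)&(P[...,1]>-.12)&(P[...,1]<.33)
    org=near&(H>5)&(H<20)&(S>125)
    def rect(m,nm,k=True):
        m=cv2.morphologyEx(m.astype(np.uint8),cv2.MORPH_OPEN,np.ones((3,3)))
        n,l,st,_=cv2.connectedComponentsWithStats(m)
        for i in range(1,n):
            if st[i,4]<250: continue
            q=P[l==i]; r=cv2.minAreaRect(q[:,:2].astype(np.float32)*1000)
            c=r[0]; a=r[2] if r[1][0]<r[1][1] else r[2]-90   # angle of short side
            a=a+180 if a<0 else a
            print(nm,st[i,4],'c',np.round(c,1),'short/long',np.round(sorted(r[1]),1),'ang',round(a,1),'z',np.median(q[:,2]).round(4))
    rect(near&(P[...,2]>.044)&(P[...,2]<.055)&(P[...,1]>.14)&(S<90),'wall')
    rect(near&(P[...,2]>.027)&(P[...,2]<.037)&(P[...,1]>.08)&(P[...,1]<.25),'thick')
    rect(near&(P[...,2]>.016)&(P[...,2]<.0265)&(P[...,1]>.08)&(P[...,1]<.25),'thin')
    rect(near&(P[...,2]>.008)&(P[...,2]<.019)&(P[...,1]<.12)&org,'block low')
    rect(near&(P[...,2]>.061)&(P[...,2]<.075)&(P[...,1]<.12)&org,'block66')
    rect(near&(P[...,2]>.083)&(P[...,2]<.097)&org,'block90')
E
python3 -c "
from m import *
measure('w1')"
```

```text
wall 2258 c [522.9 221.8] short/long [  9.1 278.4] ang 76.7 z 0.0503
thick 4102 c [561.3 146.8] short/long [56.5 85.4] ang 77.8 z 0.0326
thin 3898 c [458.  172.6] short/long [55.7 85.8] ang 81.0 z 0.0228
block low 10296 c [461.5  33.9] short/long [ 77.6 196.9] ang 79.7 z 0.0137
block66 1913 c [463.  -10.4] short/long [ 14.2 178.2] ang 79.7 z 0.0664
```

Request:
carry_out(steps=[[-0.046, -0.0133, 0, 0], [-0.046, -0.0133, 0, 0], [0, 0, 0.062, 0], [0, 0, 0.062, 0], [0, 0, 0.062, 0], [0, 0, 0.062, 0], [0, 0, 0, 0], [0, 0, 0, 0]])

```text
time_s: 2.2
tool_pos: [0.4595, 0.0143, 0.0639]
tcp_rot: [[0.172, 0.985, 0.002], [0.985, -0.172, 0.0], [0.0, 0.002, -1.0]]
contact_force: [0.8, -0.3, -0.3]
opening: 0.999
grasp_force: 0.0
```

```bash
python3 - <<'E'
from h import *
s=get_state(); print(s['time_s'],s['tool_pos'],s['contact_force'])
c,p,d=shot('side','side2'); cv2.imwrite('pics/side2c.png',cv2.resize(p[120:300,150:350],None,fx=3,fy=3))
E
```

```text
2.2 [0.45952755 0.01433888 0.06391368] [ 0.7941597  -0.25933579 -0.250837  ]
```

View pics/side2c.png

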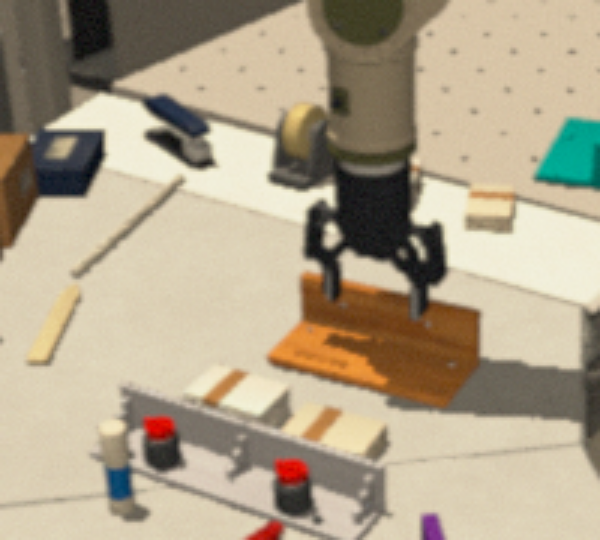

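Request:
carry_out(steps=[[-0.0053, 0, 0.002, 0], [-0.0053, 0, 0, 0], [-0.0067, 0, 0, 0], [-0.0067, 0, 0, 0], [-0.0067, 0, 0, 0], [-0.0067, 0, 0, 0], [0, 0, 0, 0], [0, 0, 0, 0]])

```text
time_s: 3.25
tool_pos: [0.4538, -0.0134, 0.0608]
tcp_rot: [[0.172, 0.985, 0.0], [0.985, -0.172, 0.0], [0.0, 0.0, -1.0]]
contact_force: [1.3, 2.1, 0.8]
opening: 0.999
grasp_force: 1.5
```

```bash
python3 - <<'E'
from h import *
s=get_state(); print(s['time_s'],s['tool_pos'],s['contact_force'])
c,p,d=shot('side','side3'); cv2.imwrite('pics/side3c.png',cv2.resize(p[160:300,200:340],None,fx=4,fy=4))
E
```

```text
3.25 [ 0.45376104 -0.01338481  0.06076896] [1.34008123 2.05324795 0.82499993]
```

View pics/side3c.png

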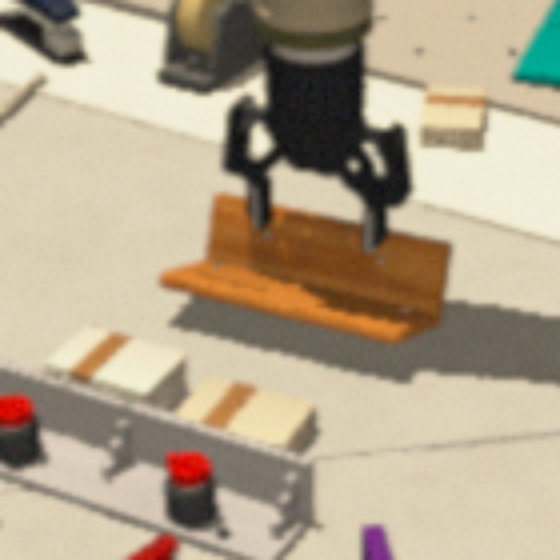

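Request:
carry_out(steps=[[-0.0127, 0, 0.0017, 0], [-0.0127, 0, 0.0047, 0], [-0.012, 0, 0.0073, 0], [-0.0107, 0, 0.0087, 0], [-0.0073, 0, 0.008, 0], [-0.005, 0, 0.004, 0], [0, 0, 0, 0], [0, 0, 0, 0]])

```text
time_s: 4.3
tool_pos: [0.4461, -0.0578, 0.0351]
tcp_rot: [[0.172, 0.985, 0.0], [0.985, -0.172, 0.0], [0.0, 0.0, -1.0]]
contact_force: [0.5, -0.3, -0.4]
opening: 1.0
grasp_force: 0.0
```

```bash
python3 - <<'E'
from h import *
s=get_state(); print(s['time_s'],s['tool_pos'],s['contact_force'])
c,p,d=shot('side','side4'); cv2.imwrite('pics/side4c.png',cv2.resize(p[160:300,200:340],None,fx=4,fy=4))
E
```

```text
4.3 [ 0.44607099 -0.0578075   0.03513778] [ 0.48124017 -0.29253119 -0.36644797]
```

View pics/side4c.png

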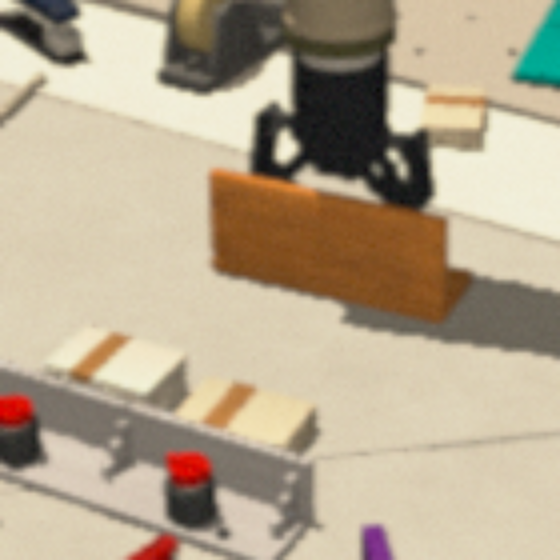

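Request:
carry_out(steps=[[0, 0, -0.0667, 0], [0, 0, -0.0667, 0], [0, 0, -0.0667, 0], [-0.04, 0, -0.0667, 0], [-0.04, 0, 0, 0], [0, 0, 0, 0.075], [0, 0, 0, 0], [0, 0, 0, 0]])

```text
time_s: 5.35
tool_pos: [0.4356, -0.1167, 0.2351]
tcp_rot: [[0.228, 0.974, 0.0], [0.974, -0.228, 0.0], [0.0, 0.0, -1.0]]
contact_force: [-0.3, 0.2, 0.5]
opening: 1.002
grasp_force: 0.0
```

```bash
python3 - <<'E'
from m import *
s=get_state(); print(s['time_s'],s['tool_pos'],s['contact_force'],s['tcp_rot'][:,0])
shot('wrist','w2'); measure('w2')
E
```

```text
5.35 [ 0.43563661 -0.11665751  0.23509459] [-0.33943674  0.20252346  0.53158783] [2.27551105e-01 9.73766138e-01 5.64526456e-05]
block low 8597 c [444.8 -56. ] short/long [ 52.3 197.2] ang 79.6 z 0.0146
block90 3277 c [450.8 -25.1] short/long [ 12.5 195.1] ang 79.7 z 0.0902
```

View pics/w2.png

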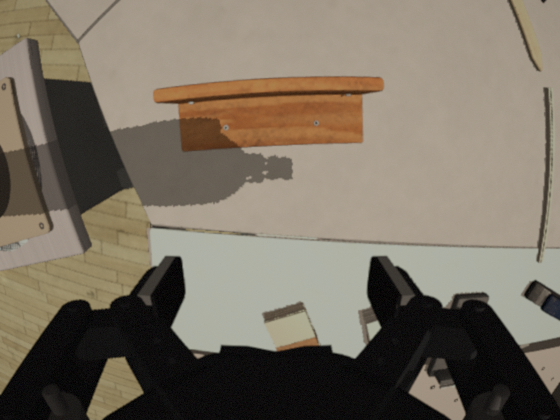

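Standing: the upright's top is at (270,88), the base is below it, and the white area's edge is at v≈235 with a finished pack at (290,325). I'll check that the descent spot is clear.

```bash
python3 - <<'E'
from h import *
z=load('scene0')
for n,u,v,h in(('d1',308,264,.023),('d0',347,255,.033),('edge',245,277,0),('edge2',480,215,0)): print(n,onplane(z,u,v,h).round(3),pt(z,u,v).round(3))
P=fcloud(load('w2')); 
for u,v in((270,220),(270,250),(290,320),(275,305)): print(u,v,P[v,u].round(3))
E
```

```text
d1 [ 0.405 -0.34   0.023] [ 0.406 -0.338  0.021]
d0 [ 0.53  -0.377  0.033] [ 0.528 -0.379  0.035]
edge [ 0.213 -0.268  0.   ] [ 0.236 -0.212 -0.058]
edge2 [ 1.103 -0.417  0.   ] [ 1.999  0.189 -0.728]
270 220 [ 0.418 -0.169 -0.   ]
270 250 [ 0.409 -0.206  0.001]
290 320 [ 0.413 -0.299  0.023]
275 305 [ 0.396 -0.285  0.002]
```

Request:
carry_out(steps=[[0, -0.0067, 0.08, 0], [0, 0, 0.08, 0], [0, 0, 0.08, 0], [0, 0, 0.04, 0], [0, 0, 0.021, 0], [0, 0, 0, 0], [0, 0, 0, 0], [0, 0, 0, 0]])

```text
time_s: 6.4
tool_pos: [0.4316, -0.1161, 0.0105]
tcp_rot: [[0.23, 0.973, 0.002], [0.973, -0.23, -0.0], [0.0, 0.002, -1.0]]
contact_force: [-0.3, -0.7, -0.7]
opening: 1.0
grasp_force: 0.0
```

Request:
carry_out(steps=[[0.014, 0, 0.002, 0], [0.012, 0, 0, 0], [0.008, 0, 0, 0], [0.012, 0.002, 0, 0], [0.016, 0.003, 0, 0], [0.016, 0.003, 0, 0], [0.016, 0.003, 0, 0], [0.01, 0.002, 0, 0]])

```text
time_s: 7.4
tool_pos: [0.4576, -0.0426, 0.0078]
tcp_rot: [[0.23, 0.973, -0.001], [0.973, -0.23, -0.001], [-0.001, -0.001, -1.0]]
contact_force: [-3.2, -7.2, 4.8]
opening: 0.999
grasp_force: 3.8
```

```bash
python3 - <<'E'
from m import *
s=get_state(); print(s['tool_pos'],s['contact_force'])
z0=shot('side','side5')
P=cloud(load('side5')); p=load('side5')['p']
H,S,V=[x.astype(int) for x in cv2.split(cv2.cvtColor(p,cv2.COLOR_BGR2HSV))]
m=(H>5)&(H<20)&(S>125)&(P[...,2]>.082)&(P[...,2]<.097)&(np.abs(P[...,0]-.46)<.13)&(np.abs(P[...,1]-.05)<.12)
q=P[m]; r=cv2.minAreaRect(q[:,:2].astype(np.float32)*1000); print(len(q),r)
E
```

```text
[ 0.45763132 -0.04259674  0.0077669 ] [-3.22130075 -7.20716231  4.84622581]
251 ((472.9052429199219, 30.029478073120117), (19.69125747680664, 195.94911193847656), 77.3728256225586)
```

Request:
carry_out(steps=[[0.012, 0.001, 0, 0], [0.016, 0.0015, 0, 0], [0.016, 0.0015, 0, 0], [0.016, 0.0015, 0, 0], [0.016, 0.0015, 0, 0], [0.014, 0, 0, 0], [0.01, 0, 0, 0], [0, 0, 0, 0]])

```text
time_s: 8.45
tool_pos: [0.4804, 0.0299, 0.0078]
tcp_rot: [[0.229, 0.973, -0.0], [0.973, -0.229, 0.0], [0.0, -0.0, -1.0]]
contact_force: [0.1, 0.0, -0.5]
opening: 0.998
grasp_force: 0.1
```

```bash
cat > g.py <<'E'
from m import *
def look(tag):
    s=get_state(); p=s['tool_pos']*1000; ex=np.array([.230,.973]); ey=np.array([-.973,.230])
    print(s['time_s'],p,s['contact_force'],'TCP xg',ex@p[:2]-332.1,'yg',ey@p[:2]+457.8)
    shot('side',tag); z=load(tag); P=cloud(z)
    H,S,V=[x.astype(int) for x in cv2.split(cv2.cvtColor(z['p'],cv2.COLOR_BGR2HSV))]
    gx=P[...,:2]@ex*1000-332.1; gy=P[...,:2]@ey*1000+457.8   # gx relative to the guide face
    m=(H>5)&(H<20)&(S>125)&(P[...,2]>.082)&(P[...,2]<.097)&(np.abs(gy)<150)&(gx<0)&(gx>-250)
    for nm,mm in(('upright',m),('thick',(np.abs(P[...,2]-.0325)<.004)&(gy<-5)&(gy>-130)&(gx<5)&(gx>-105)),('thin',(np.abs(P[...,2]-.0225)<.004)&(gy>5)&(gy<130)&(gx<5)&(gx>-105))):
        mm=cv2.morphologyEx(mm.astype(np.uint8),cv2.MORPH_OPEN,np.ones((2,2)))>0
        if mm.sum()<20: print(nm,'few'); continue
        q=np.stack([gx[mm],gy[mm]],-1).astype(np.float32); r=cv2.minAreaRect(q)
        print(nm,mm.sum(),np.round(r[0],1),np.round(r[1],1),round(r[2],1))
E
python3 -c "
from g import *
look('side6')"
```

```text
8.45 [480.39906557  29.92654439   7.78000075] [ 0.08705633  0.03497757 -0.4535841 ] TCP xg -192.48968722353175 yg -2.745185591671145
upright 261 [-134.8   20.1] [139.3 183.5] 46.2
thick 349 [401.3 251.5] [1172.2   94.3] 33.5
thin 355 [396.6 305.6] [1116.4   94.4] 28.6
```

```bash
sed -i 's/np.ones((2,2)))>0/np.ones((3,3)))>0)\&mm/; s/mm=cv2.morph/mm=(cv2.morph/' g.py; sed -i 's/    shot(.side.,tag)/    if new: shot("side",tag)\n    z=None/; s/def look(tag)/def look(tag,new=1)/; s/z=None; z=load/z=load/' g.py; python3 -c "
from g import *
look('side6',0)"
```

```text
8.5 [480.43879717  29.91299668   7.82927035] [-0.30023094 -0.25954051  0.34222871] TCP xg -192.4937308781986 yg -2.7869604080108275
upright 255 [-118.9   -0.3] [ 16.6 191.8] 0.7
thick 338 [-57.5 -53.1] [59.9 87. ] 0.1
thin 341 [-57.3  53.3] [60.4 88.6] 2.9
```

Request:
carry_out(steps=[[0.008, 0, 0, 0], [0.01, 0, 0, 0], [0.01, 0, 0, 0], [0.01, 0, 0, 0], [0.01, 0, 0, 0], [0.008, 0, 0, 0], [0.006, 0, 0, 0], [0.004, 0, 0, 0]])

```text
time_s: 9.5
tool_pos: [0.4915, 0.0757, 0.0078]
tcp_rot: [[0.231, 0.973, -0.001], [0.973, -0.231, -0.002], [-0.002, -0.001, -1.0]]
contact_force: [-2.0, -8.9, 4.4]
opening: 0.997
grasp_force: 5.0
```

```bash
python3 -c "
from g import *
look('side7')"
```

```text
9.5 [491.46487829  75.69004188   7.79888238] [-1.99426416 -8.90176551  4.43888865] TCP xg -145.41666724375693 yg -2.9866169427520504
upright 271 [-72.1  -1. ] [ 18.4 193.3] 0.1
thick 305 [-44.5 -55.6] [90.5 55.1] 89.9
thin 262 [-50.7  51.6] [43.1 87.5] 4.3
```

Request:
carry_out(steps=[[0.002, 0, 0, 0], [0.002, 0, 0, 0], [0.002, 0, 0, 0], [0.002, 0, 0, 0], [0.002, 0, 0, 0], [0.002, 0, 0, 0], [0.002, 0, 0, 0], [0, 0, 0, 0]])

```text
time_s: 10.55
tool_pos: [0.494, 0.0859, 0.0078]
tcp_rot: [[0.231, 0.973, -0.001], [0.973, -0.231, -0.002], [-0.002, -0.0, -1.0]]
contact_force: [-2.2, -7.7, 3.7]
opening: 0.998
grasp_force: 4.4
```

Request:
carry_out(steps=[[0.001, 0, 0, 0], [0.001, 0, 0, 0], [0.001, 0, 0, 0], [0, 0, 0, 0], [0, 0, 0, 0], [0, 0, 0, 0], [0, 0, 0, 0], [0, 0, 0, 0]])

```text
time_s: 11.55
tool_pos: [0.4945, 0.0879, 0.0078]
tcp_rot: [[0.232, 0.973, -0.001], [0.973, -0.232, -0.002], [-0.002, -0.0, -1.0]]
contact_force: [-1.8, -9.0, 4.0]
opening: 1.0
grasp_force: 4.7
```

Request:
carry_out(steps=[[0.001, 0, 0, 0], [0.001, 0, 0, 0], [0, 0, 0, 0], [0, 0, 0, 0], [0, 0, 0, 0], [0, 0, 0, 0], [0, 0, 0, 0], [0, 0, 0, 0]])

```text
time_s: 12.55
tool_pos: [0.4947, 0.0892, 0.0078]
tcp_rot: [[0.232, 0.973, -0.001], [0.973, -0.232, -0.002], [-0.002, -0.0, -1.0]]
contact_force: [-2.2, -9.4, 5.2]
opening: 1.002
grasp_force: 4.9
```

Request:
carry_out(steps=[[0.001, 0, 0, 0], [0.001, 0, 0, 0], [0, 0, 0, 0], [0, 0, 0, 0], [0, 0, 0, 0], [0, 0, 0, 0], [0, 0, 0, 0], [0, 0, 0, 0]])

```text
time_s: 13.55
tool_pos: [0.4948, 0.0893, 0.0078]
tcp_rot: [[0.232, 0.973, -0.002], [0.973, -0.232, -0.004], [-0.004, -0.001, -1.0]]
contact_force: [-4.8, -14.9, 7.2]
opening: 1.001
grasp_force: 7.6
```

```bash
python3 -c "
from g import *
look('side8')
p=load('side8')['p']; cv2.imwrite('pics/side8c.png',cv2.resize(p[170:310,180:320],None,fx=4,fy=4))"
```

```text
13.55 [494.78057402  89.29052018   7.76690746] [ -4.8247838  -14.90820156   7.19242229] TCP xg -131.42079183921825 yg -3.084678878278737
upright 273 [-57.2  -0.3] [ 18.9 194.4] 0.6
thick 225 [-37.7 -55.4] [39.3 89.2] 0.0
thin 176 [-43.2  52. ] [29.  86.5] 0.4
```

View pics/side8c.png

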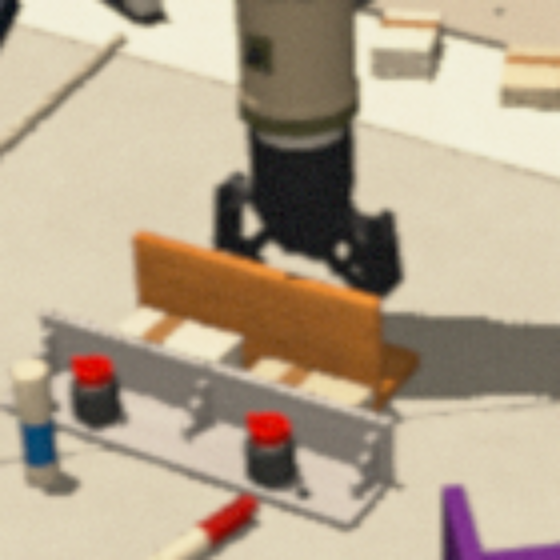

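The advance has stalled and the force is rising, so contact is made. I'll press a little harder to seat both packs.

Request:
carry_out(steps=[[0.001, 0, 0, 0], [0.001, 0, 0, 0], [0.001, 0, 0, 0], [0, 0, 0, 0], [0, 0, 0, 0], [0, 0, 0, 0], [0, 0, 0, 0], [0, 0, 0, 0]])

```text
time_s: 14.6
tool_pos: [0.4948, 0.0894, 0.0077]
tcp_rot: [[0.234, 0.972, -0.003], [0.972, -0.234, -0.006], [-0.007, -0.002, -1.0]]
contact_force: [-7.0, -22.4, 11.8]
opening: 0.995
grasp_force: 11.6
```

Request:
carry_out(steps=[[-0.004, 0, 0, 0], [-0.01, 0, 0, 0], [-0.03, 0, 0, 0], [-0.04, 0, 0, 0], [0, 0, -0.08, 0], [0, 0, -0.08, 0], [0, 0, -0.08, 0], [0, 0, -0.06, 0]])

```text
time_s: 15.6
tool_pos: [0.4817, 0.0344, 0.2358]
tcp_rot: [[0.229, 0.973, 0.003], [0.973, -0.229, 0.001], [0.002, 0.003, -1.0]]
contact_force: [0.9, 1.3, -0.1]
opening: 1.002
grasp_force: 0.0
```

Request:
carry_out(steps=[[0.07, 0, -0.03, 0], [0.07, 0, 0, 0], [0.03, 0, 0, 0], [0, 0, 0, 0], [0, 0, 0, 0], [0, 0, 0, 0], [0, 0, 0, 0], [0, 0, 0, 0]])

```text
time_s: 16.6
tool_pos: [0.5107, 0.1576, 0.2555]
tcp_rot: [[0.23, 0.973, 0.0], [0.973, -0.23, 0.0], [0.0, 0.0, -1.0]]
contact_force: [0.2, -0.1, 0.5]
opening: 1.002
grasp_force: 0.0
```

```bash
python3 -c "
from m import *
s=get_state(); print(s['time_s'],s['tool_pos'])
shot('wrist','w3'); measure('w3')"
```

```text
16.6 [0.51074742 0.15757608 0.25545693]
wall 1969 c [524.1 221.9] short/long [  8.5 278.8] ang 76.7 z 0.0506
thick 3916 c [569.3 177.7] short/long [55.7 84.9] ang 76.8 z 0.0327
thin 3649 c [466.2 202.1] short/long [55.2 85.6] ang 76.4 z 0.0227
block low 2274 c [517.7 113. ] short/long [ 31.3 166.4] ang 76.6 z 0.0145
block90 2789 c [512.  157.3] short/long [ 13.6 195.5] ang 76.5 z 0.09
```

View pics/w3.png

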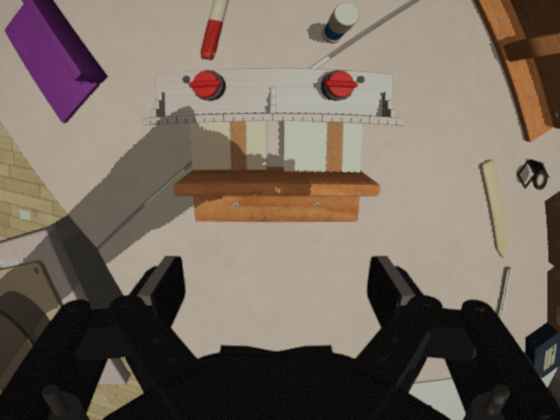

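The wrist view shows both packs square between the guide (v≈122) and the standing block (v≈183). Measured, both packs are at the guide angle within 0.3° and flush within the measuring error.

```bash
python3 -c "
from cell import *
print(sign_off())"
```

```text
the job is handed in; nothing more can be done
None
```

The job is handed in at about 17 s on the robot's clock: the block is back on its base and was left standing, and both packs are square against the guide, within about 1 mm by the last wrist picture.

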